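# Unlock the shear case with its key

### The job

Take the red-headed key from its wooden stand, push it gently and fully home into the round lock on top of the grey shear case (feel for the angle at which the slot lets it in), and turn it clockwise until the hidden bolt lets go and the green drawer springs out by itself. Leave the key standing in the lock, and do not force the key or disturb the bottles, the jar and the calculator.

Things in the scene. Friction and masses are not known exactly. Their poses are not given: they have to be found in the camera images.
- key_grip (a point): centre of the red plastic head of the loose upright key, a flat block 10 mm thick (x), 28 mm wide (y), 30 mm tall (z). Below it a 4.6 mm round brass shank carries a disc 16.4 mm across and 5 mm thick, its underside 15 mm above the tip. The key is 72 mm long, 60 g, and the same after a half turn
- key_tip (a point): centre of the key's lower end, 57 mm straight below the head's centre; same axes. Here the shank bears the flat double-sided bit: 4 mm thick (x), 16 mm wide (y), 6 mm tall
- stand: fixed pale wooden block 70 x 70 mm, 45 mm tall, origin at the centre of its underside. The key hangs by its disc in a slot 7 mm (x) by 19 mm (y) in the middle of the top, its tip 15 mm deep; it lifts straight up and out
- keyhole (a point): centre of the mouth of the lock's aluminium collar on top of the fixed grey case, 8 mm above the case's top; axes are the case's (x to the back, y to its left, z up). The mouth is 26 mm wide and funnels within 4 mm to a round bore 18.4 mm wide
- slot (a point): on the lock's axis 8 mm below the mouth: top of a brass disc 6 mm thick at the bottom of the bore, with a slot 6 x 18 mm for the bit. The slot's long side lies along the case's y turned by an unknown fixed angle up to 0.6 rad either way about z (this point's axes do not show it). The bit enters only within about 0.1 rad and 1 mm, else it stops on the disc: feel for both (the bore's walls show the middle)
- lock_floor (a point): on the lock's axis 22 mm below the mouth: floor on which the tip rests when fully home; only with the tip within 2 mm of it can the key turn. Clockwise from above: about 0.2 rad free, then a cam turning with under 0.1 N m; about 1.1 rad from the slot's angle the bolt lets go, at about 1.25 rad there is a hard stop. A turned key cannot come out and stays turned
- case: the fixed grey steel shear case, 200 mm deep (x), 220 mm wide (y), 100 mm tall, origin at the centre of its underside; green drawer at its front (-x), lock collar on top, 30 mm in front of its middle. Pressing the key on it with over 40 N is forcing it
- drawer (a joint): travel of the green drawer towards the case's front, m: 0 shut (locked), 0.045 fully sprung out; a spring drives it out once the bolt is released
- shampoo: loose white bottle, 54 mm across, 170 mm tall, origin under its centre; leave alone
- jar: loose clear jar with black cap, 68 mm across, 60 mm tall, origin under its centre; leave alone
- calculator: loose white desk calculator 130 x 75 x 14 mm lying flat, origin under its centre; leave alone
- spray: loose amber spray bottle with white head, 56 mm across, 161 mm tall, origin under its centre; leave alone

How it is judged:
On the way, in this order (a step that is already met when the one before it is completed fails the run):
1. the key stands fully home in the lock, drawer still shut (horizontal distance between key_tip and keyhole below 0.004 m and z of key_tip in the frame of keyhole below -0.0203 m and angle between key_tip's own z axis and vertical below 0.25 rad and value of joint drawer below 0.005 m), for 0.1 s.
2. the bolt is released and the drawer springs out (value of joint drawer above 0.03 m), for 0.1 s.
At the end, for the whole second after the job is handed in: the drawer has sprung out more than 30 mm; the key stands at rest in the lock, its tip within 4 mm of the lock's axis and more than 20.3 mm below the collar's mouth, leaning less than 0.25 rad (horizontal distance between key_tip and keyhole below 0.004 m and z of key_tip in the frame of keyhole below -0.0203 m and angle between key_tip's own z axis and vertical below 0.25 rad and value of joint drawer above 0.03 m and linear speed of key below 0.02 m/s); the robot touches nothing.
It fails at once if the key is pressed on the case or its lock with more than 40 N (contact force between key and case above 40 N).
It fails at once if the shampoo is moved more than 30 mm or tipped over 0.4 rad (distance of shampoo from where it was at the start of the episode above 0.03 m or angle between shampoo's own z axis and vertical above 0.4 rad).
It fails at once if the jar is moved more than 30 mm or tipped over 0.4 rad (distance of jar from where it was at the start of the episode above 0.03 m or angle between jar's own z axis and vertical above 0.4 rad).
It fails at once if the calculator is moved more than 30 mm or tipped over 0.4 rad (distance of calculator from where it was at the start of the episode above 0.03 m or angle between calculator's own z axis and vertical above 0.4 rad).
It fails at once if the spray is moved more than 30 mm or tipped over 0.4 rad (distance of spray from where it was at the start of the episode above 0.03 m or angle between spray's own z axis and vertical above 0.4 rad).
It also fails if it takes over 72 s, if anything falls off the work surface, if the arm or the gripper's body presses on something with over 40 N, if the wrist force passes 120 N, or if a joint passes its speed limit or range.

### The arm

A 6-joint arm with a two-finger parallel gripper is mounted at the origin on the work surface. World frame = base frame: x ahead of the robot, y to its left, z up, the work surface at z = 0. Lengths are in m, angles in rad, forces in N, time in s.
With the tool pointing down it reaches from about 0.35 to 0.775 m from the base axis. Payload 5.5 kg.
Tool frame: the origin (TCP) lies between the finger pads; the fingertips stand 19 mm ahead of it and the grasp point (between the pads) is the TCP (env.tcp_to_tips is the distance from the TCP to the fingertips, in m); z points along the fingers, y is the direction in which the jaws open and shut (so a half turn about z gives the same grasp; the last joint's range is limited). The gripper opens to 85 mm and grips with 20 to 120 N. Pads are 22 mm wide; open, the fingers measure 114 mm over their backs; the gripper's body (76 mm by 85 mm) begins 54 mm behind the grasp point. The pads swing forward as they close: fully open they stand 13 mm farther back than shut.
Start: joints at [-1.417, 0.313, 0.046, 1.304, 0, 1.431], TCP at [0.167, -0.55, 0.25] pointing down, gripper open.
Joint ranges: [-2.76, 2.76], [-0.86, 1.69], [-1.03, 1.26], [-2.2, 2.34], [-1.47, 1.5], [-3.14, 3.14]. Speed limits (rad/s): [2.57, 2.57, 3.14, 3.14, 3.14, 3.14].

### API

Orientations are given as a unit quaternion [w, x, y, z].
In Python, from workcell import env, eyes, job gives the robot as it stands. The module is installed in compiled form; this text tells all that it offers.
- The arm moves only by the tool move_arm, never from a script. Its argument "commands" is a list of rows, each a list of 3 entries, a list of its own where there are three numbers: the shift along the world's x, y, z as a fraction of full scale, then the turn, a rotation vector about the world's x, y, z as a fraction of full scale, then the gripper command: -1 is shut, 1 is fully open, values between are in proportion. In form: [[[x, y, z], [wx, wy, wz], gripper], ...]. A call has 1 to 5 rows; each row shifts and turns the commanded pose from where the row before left it; what a row does not reach is not made up. Full scale, the value 1, is 0.04 m for a shift and 8 degrees for a turn. A row lasts 1/10 s, in which the tool goes at most 50 mm and 8.59 degrees, less where a joint would pass 70% of its speed; a pose out of reach is approached as far as the arm can. A call with a number of a shift or a turn outside -1 to 1 is refused whole. A call with a gripper value outside its range is refused whole. The fingers move at their own pace and stop on an object; "newtons" is the grip in N (left out, the last holds). Time passes only in rows, so rows that do not move let the fingers close. It gives the time, the measured TCP pose, the force and the opening at its end, in the units of the state.
- env.get_state(): the state, without advancing time (a new reading comes with each control period).
- eyes.read_camera(name): name is "scene" or "top" or "wrist"; returns a dict with "frame" (480x640x3 uint8, red, green, blue), "mtx" (3x3 intrinsics, pixels), "camera_from_world" (4x4, takes a point from world to camera coordinates); the wrist camera has in their place "mount" (4x4, takes a point from camera to tool coordinates, whose origin is the TCP and whose axes are the flange's). Camera axes: x right, y down, z forward; pixel columns grow to the right and rows downward; lengths in m; the calibration is good to about 2 mm. A picture is of the moment at which its call begins: read the wrist's pose just before it. There is no depth.
- job.hand_in(): hands the job in, once; it reports no verdict.
The state is a dict: "clock": time; "joint_pos": joint angles; "qvel": joint speeds; "tau": joint torques, N m; "tcp_pos": TCP position; "orientation": TCP orientation; "wrist_force": force on the tool from outside, world axes, zero at the start; "ft_torque": the same for the moment, N m; "finger_gap": finger opening in m.
Only numpy, scipy, OpenCV 4.12 (cv2) and the standard library are available. Lean on these libraries where they do the work, as an engineer would, in place of code of your own. Each camera call takes 0.05 s, during which the arm holds its last target.

## Working session

There is one attempt and no reset: what is moved stays moved. The work goes in short steps, Python scripts to look and compute and a tool call to move; the robot and the scene stay as the last step left them, time stands still between calls to the robot, and variables do not carry over. Pictures are saved under pics/ and viewed, and the job is handed in when it is done.

Besides the shell and the picture viewer there is one more tool, called as name(argument=value, ...) on one line, values as JSON. move_arm: Moves the arm, as the interface text tells. Its arguments: {"type":"object","properties":{"commands":{"type":"array","items":{"type":"array"}},"newtons":{"type":"number"}},"required":["commands"]}

```bash
mkdir -p pics
python3 - <<'E'
from workcell import env, eyes, job
import cv2,pickle
s=env.get_state();print(s)
d={}
for n in ["scene","top","wrist"]:
    r=eyes.read_camera(n);d[n]=r
    cv2.imwrite(f"pics/{n}0.png",r["frame"][:,:,::-1])
    print(n,r["mtx"].tolist(),(r.get("camera_from_world") if n!="wrist" else r["mount"]).round(4).tolist())
pickle.dump(d,open("d0.pkl","wb"))
E
```

```text
{'clock': 0.0, 'joint_pos': array([-1.41660152e+00,  3.14006739e-01,  4.49821863e-02,  1.30362629e+00,
       -1.20651802e-05,  1.43120044e+00]), 'qvel': array([-3.84784086e-04,  2.56294380e-04, -5.55084729e-04, -7.16669105e-04,
       -6.25370493e-04,  1.31591130e-05]), 'tau': array([-7.02534453e-04, -4.80625248e+01,  2.98535049e+01,  1.93494104e-02,
       -1.42995582e-04, -1.26423160e-06]), 'tcp_pos': array([ 0.16642429, -0.54988062,  0.24940657]), 'orientation': array([-9.27190423e-04,  9.89229839e-01,  1.46367569e-01, -1.28008607e-05]), 'wrist_force': array([0.04865178, 0.12649406, 0.20917426]), 'ft_torque': array([-0.00179245,  0.00744662, -0.01972214]), 'finger_gap': 0.08534696207675088}
scene [[600.3546834193392, 0.0, 315.02001198072554], [0.0, 600.3546834193392, 245.02948956355016], [0.0, 0.0, 1.0]] [[0.1337, 0.991, 0.0057, -0.0578], [0.7639, -0.0994, -0.6376, -0.4264], [-0.6313, 0.0896, -0.7703, 1.7323], [0.0, 0.0, 0.0, 1.0]]
top [[565.4424924546081, 0.0, 310.11992301426164], [0.0, 565.4424924546081, 242.27443638254942], [0.0, 0.0, 1.0]] [[0.0188, -0.9998, -0.0001, -0.0232], [-0.9862, -0.0185, -0.1646, 0.6169], [0.1646, 0.0032, -0.9864, 1.1546], [0.0, 0.0, 0.0, 1.0]]
wrist [[387.56699160585424, 0.0, 315.42973611367216], [0.0, 387.56699160585424, 234.74729013113904], [0.0, 0.0, 1.0]] [[0.001, -0.9581, -0.2866, 0.072], [1.0, 0.0012, -0.0004, 0.0009], [0.0007, -0.2866, 0.9581, -0.1239], [0.0, 0.0, 0.0, 1.0]]
```

View pics/scene0.png

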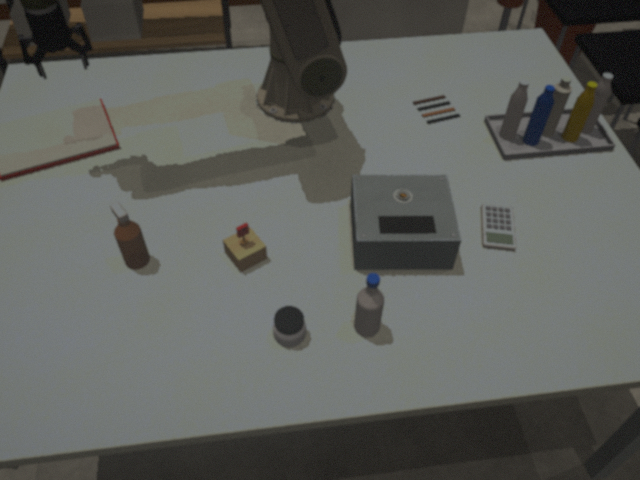

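View pics/top0.png

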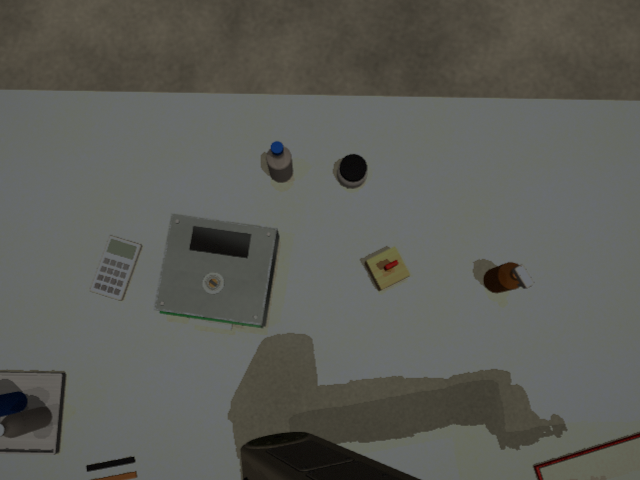

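View pics/wrist0.png

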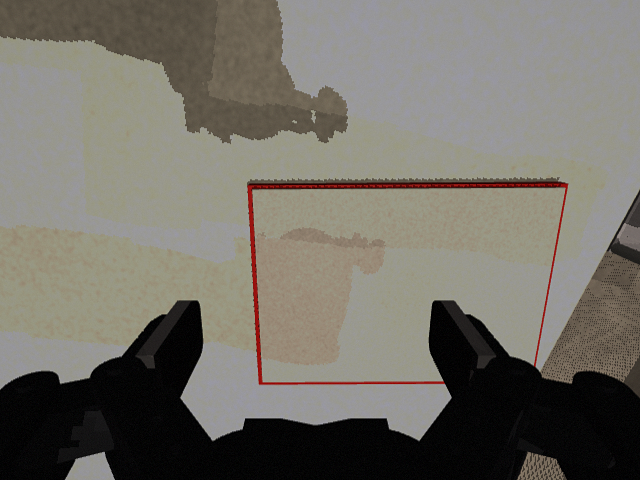

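The top view shows the stand at about (387,268) with the key's red head at (391,265), and the lock at (213,283). In the scene view the head is at (243,230) and the lock at (403,196). Next I'll measure these.

```bash
cat > h.py <<'E'
import numpy as np,cv2,pickle
def ray(r,uv,T=None):
    K=r["mtx"];d=np.linalg.inv(K)@np.array([uv[0],uv[1],1.])
    if T is None:
        M=np.linalg.inv(r["camera_from_world"])
    else: M=T@r["mount"]
    return M[:3,3],M[:3,:3]@d
def onz(r,uv,z,T=None):
    o,d=ray(r,uv,T);return o+d*(z-o[2])/d[2]
def tri(rs):
    A=np.zeros((3,3));b=np.zeros(3)
    for o,d in rs:
        d=d/np.linalg.norm(d);P=np.eye(3)-np.outer(d,d);A+=P;b+=P@o
    x=np.linalg.solve(A,b);return x,[np.linalg.norm((np.eye(3)-np.outer(d,d)/(d@d))@(x-o)) for o,d in rs]
def pose(s):
    from scipy.spatial.transform import Rotation as R
    w,x,y,z=s["orientation"];T=np.eye(4);T[:3,:3]=R.from_quat([x,y,z,w]).as_matrix();T[:3,3]=s["tcp_pos"];return T
E
python3 - <<'E'
from h import *
d=pickle.load(open("d0.pkl","rb"))
c={}
for n,box in [("scene",(200,200,290,290)),("top",(340,220,440,310))]:
    f=d[n]["frame"];x0,y0,x1,y1=box
    hsv=cv2.cvtColor(f,cv2.COLOR_RGB2HSV)[y0:y1,x0:x1]
    H,S,V=[hsv[...,i].astype(int) for i in range(3)]
    red=((H<8)|(H>172))&(S>150)&(V>60)
    wood=(H>12)&(H<32)&(S>70)&(V>60)
    for nm,m in [("red",red),("wood",wood)]:
        m=m.astype(np.uint8)
        cs,_=cv2.findContours(m,0,2);k=max(cs,key=cv2.contourArea)
        r=cv2.minAreaRect(k+np.array([x0,y0]));M=cv2.moments(m,True)
        print(n,nm,m.sum(),r,M["m10"]/M["m00"]+x0,M["m01"]/M["m00"]+y0)
        c[n,nm]=r
        if nm=="red":c[n]=(M["m10"]/M["m00"]+x0,M["m01"]/M["m00"]+y0)
        if n=="top":
            z=.045 if nm=="wood" else .09
            print(np.array([onz(d[n],p,z) for p in cv2.boxPoints(r)]).round(4).tolist())
print(tri([ray(d[n],c[n]) for n in("scene","top")]))
for n,uv in [("top",(213,283)),("scene",(403,196))]: print(onz(d[n],uv,.108))
for n,b in [("scene",(200,190,300,280)),("top",(340,220,440,310))]:
    f=d[n]["frame"][b[1]:b[3],b[0]:b[2],::-1];cv2.imwrite(f"pics/c{n}.png",cv2.resize(f,None,fx=6,fy=6,interpolation=2))
f=d["top"]["frame"][200:340,140:300,::-1];cv2.imwrite("pics/ccase.png",cv2.resize(f*2,None,fx=4,fy=4,interpolation=2))
E
```

```text
scene red 15 ((241.6000213623047, 226.70001220703125), (1.7888542413711548, 7.602630138397217), 63.43495178222656) 241.2 226.86666666666667
scene wood 886 ((245.1000213623047, 247.70001220703125), (33.541019439697266, 35.329872131347656), 63.43495178222656) 244.5902934537246 247.09480812641084
top red 61 ((391.2000427246094, 264.4000244140625), (4.472135543823242, 12.521980285644531), 63.43495178222656) 391.11475409836066 264.2950819672131
[[0.566, -0.1652, 0.09], [0.578, -0.1882, 0.09], [0.5698, -0.1923, 0.09], [0.5578, -0.1693, 0.09]]
top wood 1012 ((387.5000305175781, 267.5000305175781), (33.541019439697266, 32.64659118652344), 63.43495178222656) 387.298418972332 267.9871541501976
[[0.5826, -0.1302, 0.045], [0.6153, -0.1926, 0.045], [0.5514, -0.2241, 0.045], [0.5192, -0.162, 0.045]]
(array([ 0.56692995, -0.17754865,  0.09891005]), [np.float64(0.00024049099047064416), np.float64(0.00024049099047069545)])
[0.52126037 0.18145149 0.108     ]
[0.52992876 0.18306819 0.108     ]
```

```bash
python3 -c "
import cv2,numpy as np
a=cv2.imread('pics/ctop.png');b=cv2.imread('pics/ccase.png');print(a.shape,b.shape)
a=cv2.resize(a,(400,360))
c=cv2.imread('pics/cscene.png');c=cv2.resize(c,(400,360))
cv2.imwrite('pics/m.png',np.hstack([a,c]))"
```

```text
(540, 600, 3) (560, 640, 3)
```

View pics/m.png

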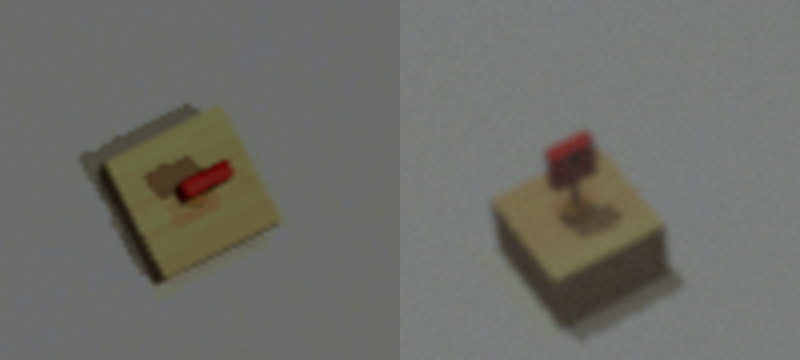

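View pics/ccase.png

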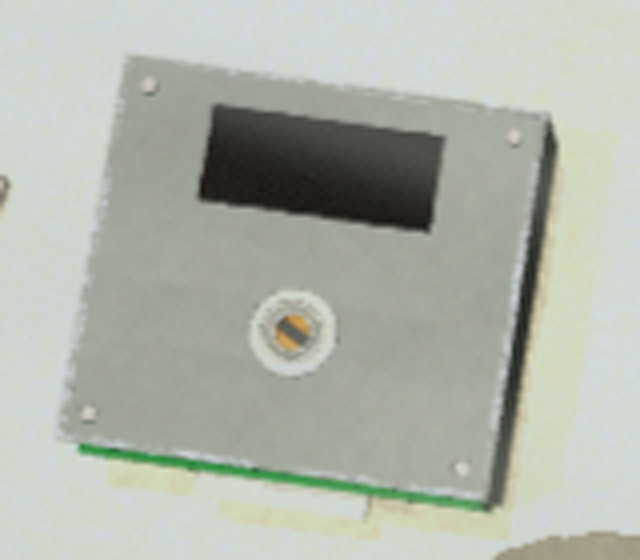

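move_arm(commands=[[[0.77,0.72,0],[0,0,0.97],0],[[0.77,0.72,0],[0,0,0.97],0],[[0.77,0.72,0],[0,0,0.97],0],[[0.77,0.72,0],[0,0,0.97],0],[[0.77,0.72,0],[0,0,0.97],0]])

```text
clock: 0.65
tcp_pos: [0.3214, -0.405, 0.2501]
orientation: [-0.0, 0.883, 0.469, 0.0]
wrist_force: [1.2, -0.5, 1.0]
finger_gap: 0.0426
```

move_arm(commands=[[[0.77,0.72,0],[0,0,0.97],0],[[0.77,0.72,0],[0,0,0.97],0],[[0.77,0.72,0],[0,0,0.97],0],[[0.77,0.72,0],[0,0,0.97],0],[[0.77,0.72,0],[0,0,0.97],0]])

```text
clock: 1.15
tcp_pos: [0.4755, -0.2609, 0.2502]
orientation: [-0.0, 0.677, 0.736, 0.0]
wrist_force: [0.4, -1.1, 1.1]
finger_gap: 0.0428
```

move_arm(commands=[[[0.77,0.72,0],[0,0,0.97],0],[[0.77,0.72,0],[0,0,0.97],0],[[0.77,0.72,0],[0,0,0.97],0],[[0,0,0],[0,0,0],0],[[0,0,0],[0,0,0],0]])

```text
clock: 1.65
tcp_pos: [0.5671, -0.175, 0.2496]
orientation: [-0.001, 0.517, 0.856, -0.0]
wrist_force: [0.4, 0.3, -0.2]
finger_gap: 0.0426
```

Run:
```python
from workcell import env, eyes
from h import *
s=env.get_state();r=eyes.read_camera("wrist");pickle.dump((s,r),open("w1.pkl","wb"))
cv2.imwrite("pics/w1.png",r["frame"][:,:,::-1]);T=pose(s);print(T.round(4),s["joint_pos"],s["finger_gap"])
```

```text
[[-4.662e-01  8.847e-01 -1.300e-03  5.671e-01]
 [ 8.847e-01  4.662e-01  3.000e-04 -1.750e-01]
 [ 9.000e-04 -1.000e-03 -1.000e+00  2.496e-01]
 [ 0.000e+00  0.000e+00  0.000e+00  1.000e+00]] [-4.34405776e-01  3.51034485e-01  9.77175138e-02  1.31880211e+00
 -2.96079927e-04  6.51349506e-01] 0.04255984239865646
```

View pics/w1.png

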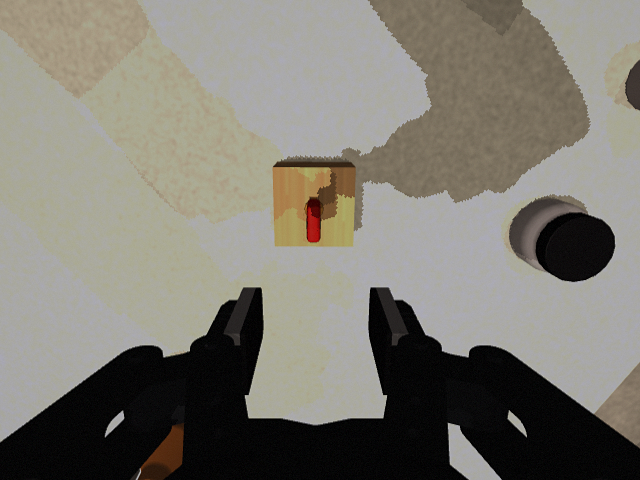

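The wrist view shows the key head near (314,221), aligned with the jaws, in the stand at about (314,206). The jar, at (575,247), is well clear.

```bash
python3 - <<'E'
from h import *
s,r=pickle.load(open("w1.pkl","rb"));T=pose(s);f=r["frame"]
hsv=cv2.cvtColor(f,cv2.COLOR_RGB2HSV);H,S,V=[hsv[...,i].astype(int) for i in range(3)]
red=((H<8)|(H>172))&(S>150)&(V>60);red[:, :250]=0;red[:,380:]=0;red[280:]=0
ys,xs=np.nonzero(red);print(len(xs),xs.min(),xs.max(),ys.min(),ys.max(), xs.mean())
k=max(cv2.findContours(red.astype(np.uint8),0,2)[0],key=cv2.contourArea);print(cv2.minAreaRect(k))
# stand top edge: columns/rows
for uv in [(273,168),(355,168),(353,246),(275,246)]: print(onz(r,uv,.045,T).round(4))
p=[onz(r,uv,.045,T) for uv in [(273,168),(355,168),(353,246),(275,246)]];print("stand c",np.mean(p,0))
for v in (ys.min(),ys.max()): 
  for u in (xs.min(),xs.max()+1):print(v,u,onz(r,(u,v),.102,T).round(4), (np.linalg.inv(T)@np.r_[onz(r,(u,v),.102,T),1]).round(4))
E
python3 -c "
import cv2
a=cv2.imread('pics/w1.png')[150:260,260:370];cv2.imwrite('pics/w1c.png',cv2.resize(a,None,fx=5,fy=5))"
```

```text
451 307 319 199 241 313.04656319290467
((313.0, 223.5), (35.0, 12.0), 90.0)
[ 0.519  -0.1631  0.045 ]
[ 0.5799 -0.1309  0.045 ]
[ 0.6124 -0.1918  0.045 ]
[ 0.5509 -0.2243  0.045 ]
stand c [ 0.56553706 -0.17750611  0.045     ]
199 307 [ 0.5524 -0.1626  0.102 ] [ 0.0178 -0.0071  0.1476  1.    ]
199 320 [ 0.5605 -0.1582  0.102 ] [0.0178 0.0022 0.1476 1.    ]
241 307 [ 0.5668 -0.1903  0.102 ] [-0.0135 -0.0072  0.1476  1.    ]
241 320 [ 0.5753 -0.1859  0.102 ] [-0.0135  0.0023  0.1476  1.    ]
```

View pics/w1c.png

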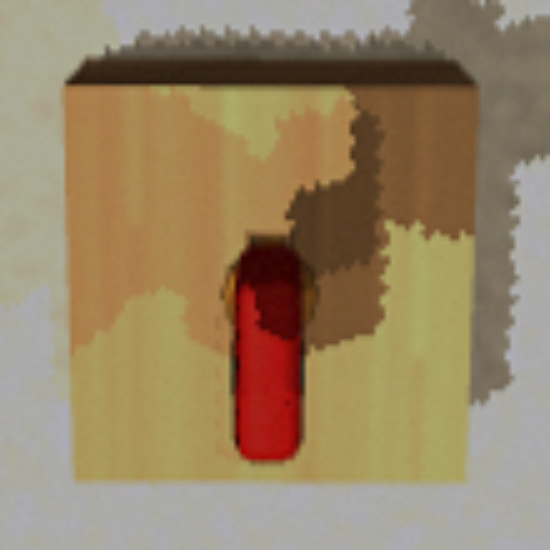

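move_arm(commands=[[[-0.05,-0.04,-0.8],[0,0,0],0],[[0,0,-0.8],[0,0,0],0],[[0,0,-0.8],[0,0,0],0],[[0,0,-0.8],[0,0,0],0],[[0,0,-0.8],[0,0,0],0]], newtons=60)

```text
clock: 2.2
tcp_pos: [0.5637, -0.1791, 0.0895]
orientation: [0.0, 0.519, 0.855, -0.0]
wrist_force: [0.2, -0.1, 0.3]
finger_gap: 0.0428
```

move_arm(commands=[[[0,0,-0.07],[0,0,0],0],[[0,0,0],[0,0,0],-1],[[0,0,0],[0,0,0],-1],[[0,0,0],[0,0,0],-1],[[0,0,0],[0,0,0],-1]])

```text
clock: 2.7
tcp_pos: [0.5661, -0.1785, 0.0896]
orientation: [0.002, 0.517, 0.856, 0.0]
wrist_force: [-1.1, -0.5, 4.2]
finger_gap: 0.0093
```

move_arm(commands=[[[0,0,0.3],[0,0,0],-1],[[0,0,0.6],[0,0,0],-1],[[0,0,1],[0,0,0],-1],[[0,0,1],[0,0,0],-1],[[0,0,1],[0,0,0],-1]])

```text
clock: 3.2
tcp_pos: [0.5646, -0.1772, 0.2461]
orientation: [0.0, 0.517, 0.856, 0.0]
wrist_force: [0.8, -0.2, -0.5]
finger_gap: 0.0092
```

Run:
```python
from workcell import env, eyes
from h import *
s=env.get_state();print(s)
r=eyes.read_camera("wrist");pickle.dump((s,r),open("w2.pkl","wb"))
cv2.imwrite("pics/w2.png",r["frame"][:,:,::-1]);T=pose(s);print(T.round(4));s=env.get_state();print(s["tcp_pos"],s["finger_gap"])
```

```text
{'clock': 3.2, 'joint_pos': array([-4.39823107e-01,  3.46855655e-01,  8.33084593e-02,  1.30674674e+00,
        2.29372853e-04,  6.46992541e-01]), 'qvel': array([ 2.65539135e-04, -1.37706210e-01,  7.95053954e-01,  9.17631706e-01,
        8.04155477e-08,  4.79000617e-04]), 'tau': array([ 2.50629941e-01, -5.04606879e+01,  2.72718662e+01, -1.04796823e+00,
       -3.68160008e-04, -3.28522344e-05]), 'tcp_pos': array([ 0.56460518, -0.17719715,  0.24612411]), 'orientation': array([2.37990630e-04, 5.17055877e-01, 8.55951602e-01, 1.40045209e-04]), 'wrist_force': array([ 0.83118257, -0.23938119, -0.46503418]), 'ft_torque': array([-0.03225872, -0.02919657,  0.0150199 ]), 'finger_gap': 0.009212774020996711}
[[-4.653e-01  8.851e-01  6.000e-04  5.646e-01]
 [ 8.851e-01  4.653e-01 -0.000e+00 -1.772e-01]
 [-3.000e-04  5.000e-04 -1.000e+00  2.461e-01]
 [ 0.000e+00  0.000e+00  0.000e+00  1.000e+00]]
[ 0.56710654 -0.17833365  0.25380423] 0.009039106425517042
```

View pics/w2.png

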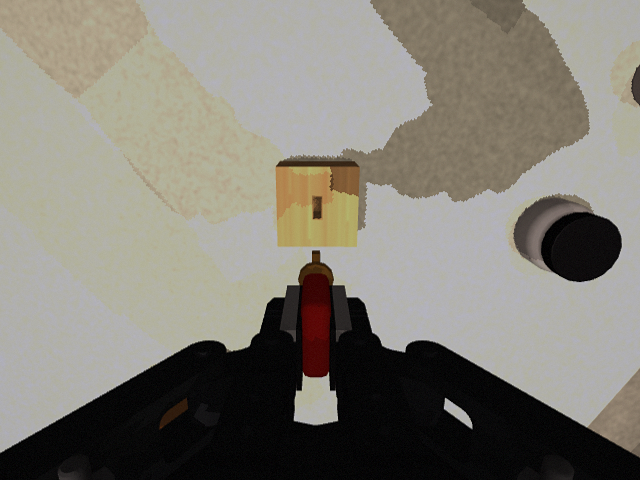

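The key is in the hand, with its tip at (316,253), and the stand's slot is empty. Next I'll carry it towards the lock.

move_arm(commands=[[[-0.017,0.66,0],[0,0,0.935],-1],[[-0.017,0.66,0],[0,0,0.935],-1],[[-0.017,0.66,0],[0,0,0.935],-1],[[-0.017,0.66,0],[0,0,0.935],-1],[[-0.017,0.66,0],[0,0,0.935],-1]])

```text
clock: 3.75
tcp_pos: [0.5613, -0.0444, 0.2444]
orientation: [0.0, 0.213, 0.977, 0.0]
wrist_force: [0.4, -0.4, -1.4]
finger_gap: 0.0092
```

move_arm(commands=[[[-0.017,0.66,0],[0,0,0.935],-1],[[-0.017,0.66,0],[0,0,0.935],-1],[[-0.017,0.66,0],[0,0,0.935],-1],[[-0.017,0.66,0],[0,0,0.935],-1],[[-0.017,0.66,0],[0,0,0.935],-1]])

```text
clock: 4.25
tcp_pos: [0.5578, 0.0877, 0.2444]
orientation: [0.0, -0.112, 0.994, 0.0]
wrist_force: [-0.3, -0.3, -0.1]
finger_gap: 0.0092
```

move_arm(commands=[[[-0.017,0.66,0],[0,0,0.935],-1],[[-0.017,0.66,0],[0,0,0.935],-1],[[-0.017,0.66,0],[0,0,0.935],-1],[[-0.017,0.66,0],[0,0,0.935],-1],[[-0.017,0.66,0],[0,0,0.935],-1]])

```text
clock: 4.75
tcp_pos: [0.5544, 0.2197, 0.2444]
orientation: [0.0, -0.424, 0.905, 0.0]
wrist_force: [0.7, -0.3, -0.1]
finger_gap: 0.0092
```

move_arm(commands=[[[0,0,-0.5],[0,0,0],-1],[[0,0,-0.5],[0,0,0],-1],[[0,0,0],[0,0,0],-1],[[0,0,0],[0,0,0],-1]])

```text
clock: 5.15
tcp_pos: [0.5544, 0.2184, 0.2041]
orientation: [-0.0, -0.422, 0.907, 0.0]
wrist_force: [1.5, -0.2, -0.4]
finger_gap: 0.0092
```

Run:
```python
from workcell import env, eyes
from h import *
L=[]
for i in range(4):
    s=env.get_state();r=eyes.read_camera("wrist");L.append((s,r));print(s["tcp_pos"].round(4),s["orientation"].round(4),s["wrist_force"].round(2),s["joint_pos"].round(3))
pickle.dump(L,open("w3.pkl","wb"))
cv2.imwrite("pics/w3.png",r["frame"][:,:,::-1])
```

```text
[0.5544 0.2184 0.2041] [-3.000e-04 -4.220e-01  9.066e-01  1.000e-04] [ 1.47 -0.17 -0.42] [ 0.241  0.37   0.014  1.215  0.    -0.631]
[0.555  0.2184 0.2048] [ 5.000e-04 -4.219e-01  9.066e-01 -0.000e+00] [ 0.09 -0.16  0.09] [ 0.24   0.37   0.015  1.215  0.    -0.631]
[0.5553 0.2184 0.205 ] [ 9.000e-04 -4.218e-01  9.067e-01 -1.000e-04] [0.09 0.98 0.31] [ 0.24   0.369  0.015  1.214  0.    -0.631]
[0.5555 0.2184 0.2051] [ 1.100e-03 -4.218e-01  9.067e-01 -2.000e-04] [ 0.7   0.16 -0.36] [ 0.24   0.369  0.015  1.214  0.    -0.631]
```

View pics/w3.png

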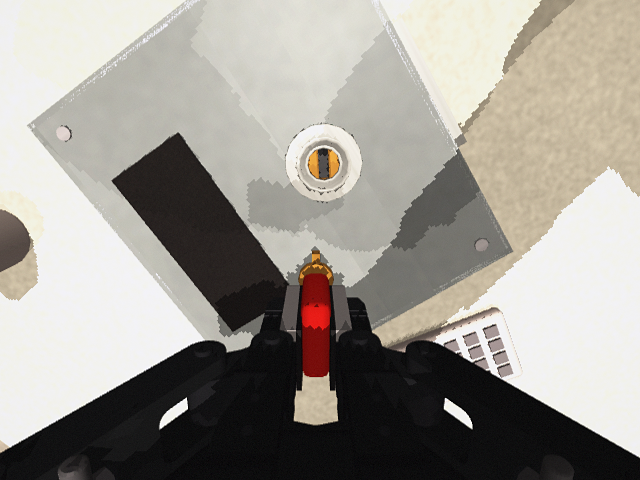

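The lock collar is at about (323,162). Its brass disc and dark slot look almost vertical in the picture, so nearly aligned with the key, whose tip is at (316,250).

Run:
```python
from h import *
L=pickle.load(open("w3.pkl","rb"));f=np.mean([r["frame"].astype(float) for s,r in L[1:]],0).astype(np.uint8)
a=cv2.resize(f[110:280,270:375,::-1],None,fx=3.5,fy=3.5,interpolation=2)
b=cv2.resize(f[138:190,297:350,::-1],(560,560),interpolation=2)
a=cv2.copyMakeBorder(a,0,max(0,600-a.shape[0]),0,0,0)[:600]
cv2.imwrite("pics/w3c.png",a);cv2.imwrite("pics/w3d.png",b)
g=f.astype(int)
hsv=cv2.cvtColor(f,cv2.COLOR_RGB2HSV).astype(int);H,S,V=hsv[...,0],hsv[...,1],hsv[...,2]
brass=(H>10)&(H<30)&(S>150)&(V>100);brass[:140]=0;brass[190:]=0;brass[:,:295]=0;brass[:,352:]=0
n,l,st,c=cv2.connectedComponentsWithStats(brass.astype(np.uint8));print(st,c)
for row in range(150,182,3): 
    print(row,V[row,305:343].tolist())
```

```text
[[     0      0    640    480 306764]
 [   308    151     11     28    215]
 [   328    150     11     28    216]
 [   323    178      3      2      5]] [[319.4952276  239.60718663]
 [313.50232558 164.5627907 ]
 [332.14814815 163.27777778]
 [323.8        178.4       ]]
150 [185, 185, 183, 161, 151, 171, 198, 246, 237, 184, 148, 182, 124, 43, 36, 39, 41, 38, 33, 32, 32, 35, 91, 162, 126, 135, 154, 218, 232, 227, 212, 159, 140, 144, 148, 149, 149, 167]
153 [171, 161, 157, 186, 241, 238, 211, 196, 227, 241, 235, 204, 83, 55, 42, 44, 39, 33, 33, 35, 35, 34, 74, 189, 217, 245, 241, 238, 221, 221, 207, 228, 225, 212, 163, 146, 151, 154]
156 [165, 180, 235, 230, 208, 232, 238, 236, 235, 237, 233, 210, 168, 81, 82, 83, 92, 86, 82, 63, 77, 83, 99, 139, 209, 241, 239, 238, 238, 238, 239, 210, 177, 230, 224, 178, 152, 153]
159 [190, 234, 231, 163, 193, 241, 236, 236, 236, 236, 236, 213, 166, 66, 84, 86, 85, 84, 85, 84, 84, 68, 51, 157, 206, 241, 240, 238, 237, 238, 233, 231, 148, 168, 233, 225, 179, 156]
162 [213, 235, 206, 230, 241, 237, 236, 235, 236, 235, 238, 221, 183, 98, 81, 82, 82, 81, 8
[... 513 characters left out ...]
 220, 221, 218, 194, 129, 57, 80, 80, 78, 80, 80, 80, 74, 55, 73, 185, 196, 229, 225, 221, 221, 223, 213, 125, 212, 213, 189, 170, 170]
174 [191, 179, 193, 222, 233, 177, 134, 162, 225, 221, 221, 220, 202, 156, 75, 84, 83, 83, 84, 83, 83, 82, 83, 86, 171, 190, 225, 226, 224, 155, 151, 224, 223, 202, 177, 173, 173, 173]
177 [184, 187, 183, 182, 184, 193, 211, 228, 208, 165, 168, 217, 212, 161, 61, 72, 84, 86, 88, 88, 90, 90, 89, 74, 160, 168, 136, 140, 224, 233, 208, 187, 179, 179, 178, 175, 174, 165]
180 [190, 184, 184, 186, 185, 187, 185, 186, 192, 208, 228, 232, 234, 231, 224, 211, 199, 173, 155, 140, 185, 221, 237, 236, 234, 227, 220, 203, 186, 182, 182, 181, 178, 181, 185, 182, 181, 200]
```

View pics/w3d.png

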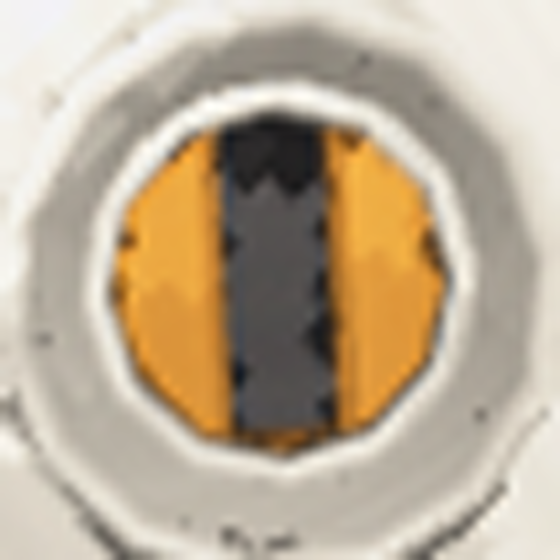

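View pics/w3c.png

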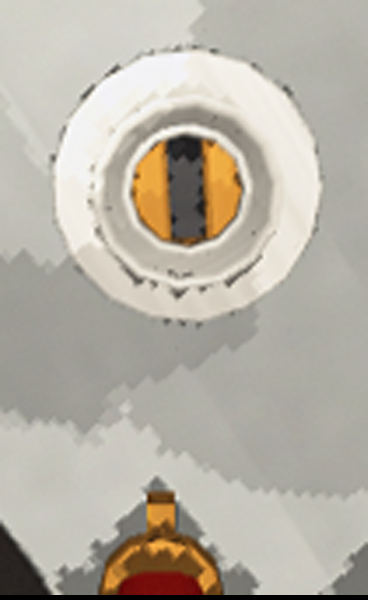

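Run:
```python
from h import *
L=pickle.load(open("w3.pkl","rb"));s,r=L[-1];T=pose(s);Ti=np.linalg.inv(T)
P=lambda x,y:(297+x/560*53-.5,138+y/560*52-.5)
def tl(uv,z): p=onz(r,uv,z,T);return p.round(4),(Ti@np.r_[p,1])[:3].round(4)
for e in [((215,140),(235,430)),((325,150),(340,425)),((270,118),(287,440))]:
    a,b=[tl(P(*q),.100) for q in e]; d=a[1]-b[1]; print(a,b,"tool ang y/x",np.arctan2(d[1],d[0]))
# disc centre by ellipse fit of brass+slot (z .100), collar outer
print("disc",tl(P(279,280),.1))
f=r["frame"];g=cv2.cvtColor(f,cv2.COLOR_RGB2GRAY)
# collar outer circle from crop w3c: scale 3.5, offset (270,110)
for n,(x0,x1,y0,y1),z in [("outer",(53,321,46,320),.108),("inner mouth",(96,280,94,284),.108)]:
    print(n,tl((270+(x0+x1)/7,110+(y0+y1)/7),z))
print("tip",(316,250),tl((316,250),.1481))
```

```text
(array([0.5187, 0.1756, 0.1   ]), array([0.0566, 0.0007, 0.105 ])) (array([0.5278, 0.1883, 0.1   ]), array([0.041 , 0.0019, 0.105 ])) tool ang y/x -0.07677189126977807
(array([0.5144, 0.1799, 0.1   ]), array([0.0561, 0.0068, 0.105 ])) (array([0.5232, 0.1918, 0.1   ]), array([0.0413, 0.0077, 0.105 ])) tool ang y/x -0.06073601814729043
(array([0.5156, 0.1766, 0.1   ]), array([0.0578, 0.0037, 0.105 ])) (array([0.526 , 0.1905, 0.1   ]), array([0.0405, 0.0048, 0.105 ])) tool ang y/x -0.06349833458560344
disc (array([0.5207, 0.1836, 0.1   ]), array([0.0492, 0.0043, 0.105 ]))
outer (array([0.5196, 0.1825, 0.108 ]), array([0.0507, 0.0044, 0.097 ]))
inner mouth (array([0.5201, 0.1833, 0.108 ]), array([0.0497, 0.0046, 0.097 ]))
tip (316, 250) (array([0.5476, 0.2092, 0.1481]), array([0.0122, 0.0002, 0.057 ]))
```

Run:
```python
from h import *
L=pickle.load(open("w3.pkl","rb"));s,r=L[-1]
T=np.eye(4)
f=np.mean([r["frame"].astype(float) for s,r in L[1:]],0).astype(np.uint8)
cv2.imwrite("pics/w3e.png",cv2.resize(f[240:390,255:375,::-1],None,fx=4.5,fy=4,interpolation=2)[:600])
for n,uv,z in [("head top near",(316,377),-.015),("head top far",(316,273),-.015),("disc far top",(316,262.5),.037),("disc far bot",(316,262.5),.042),("bit far bottom",(316,250.5),.057)]:
    print(n,onz(r,uv,z,T).round(4))
```

```text
head top near [-0.0074  0.     -0.015 ]
head top far [ 0.0294 -0.     -0.015 ]
disc far top [0.0132 0.0001 0.037 ]
disc far bot [0.0113 0.0001 0.042 ]
bit far bottom [0.0119 0.0002 0.057 ]
```

View pics/w3e.png

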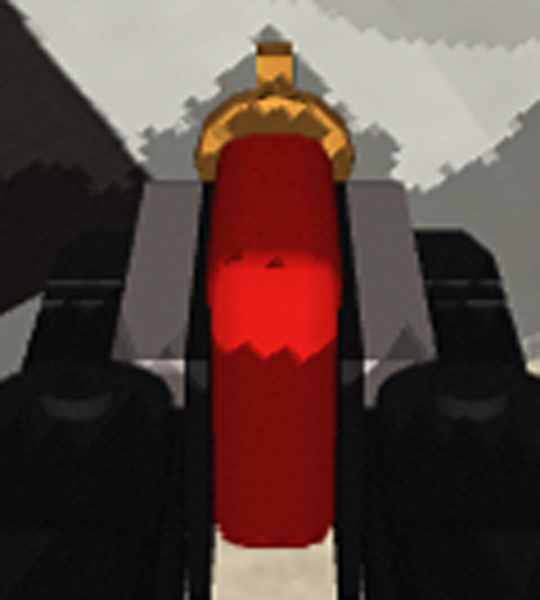

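Run:
```python
from h import *
L=pickle.load(open("w3.pkl","rb"));s,r=L[-1]
T=np.eye(4)
for n,uv,z in [("face bottom",(316,274),.015),("edge?",(316,306),-.015),("edge?",(316,328),-.015),("near end",(316,376.5),-.015)]:
    print(n,onz(r,uv,z,T).round(4))
M=r["mount"]
for c in (0,.004,.006):
  for z in (.042,.037): print(c,z,[ (lambda q:(r["mtx"]@(q/q[2]))[:2].round(1))((np.linalg.inv(M)@np.array([c+8.2e-3,0,z,1]))[:3]) ])
s1,r1=pickle.load(open("w1.pkl","rb"))
# pad tips in shut image : row of pad tip at z=.019
print(onz(r,(300,287),.019,T),onz(r,(300,330),.019,T))
```

```text
face bottom [0.0167 0.0001 0.015 ]
edge? [ 0.0184 -0.     -0.015 ]
edge? [ 0.0107  0.     -0.015 ]
near end [-0.0072  0.     -0.015 ]
0 0.042 [array([315.7, 268.8])]
0 0.037 [array([315.7, 272.9])]
0.004 0.042 [array([315.7, 260.6])]
0.004 0.037 [array([315.7, 264.5])]
0.006 0.042 [array([315.7, 256.5])]
0.006 0.037 [array([315.7, 260.3])]
[ 0.00948746 -0.00632168  0.019     ] [-0.00991732 -0.00652245  0.019     ]
```

move_arm(commands=[[[-0.41,-0.4,0],[0,0,0.47],-1],[[-0.41,-0.4,0],[0,0,0],-1],[[0,0,-0.3],[0,0,0],-1],[[0,0,-0.3],[0,0,0],-1],[[0,0,0],[0,0,0],-1]])

```text
clock: 5.85
tcp_pos: [0.5214, 0.1864, 0.1778]
orientation: [-0.001, -0.451, 0.892, 0.0]
wrist_force: [0.1, -1.4, -0.9]
finger_gap: 0.0092
```

```bash
cat > snap.py <<'E'
import sys
from workcell import env, eyes
from h import *
def snap(tag,n=4):
    L=[]
    for i in range(n):
        s=env.get_state();r=eyes.read_camera("wrist");L.append((s,r));print(s["tcp_pos"].round(4),s["orientation"].round(4),s["wrist_force"].round(2),s["ft_torque"].round(3))
    pickle.dump(L,open(tag+".pkl","wb"))
    f=np.mean([r["frame"].astype(float) for s,r in L[1:]],0).astype(np.uint8)
    a=cv2.resize(f[160:310,240:390,::-1],(600,600),interpolation=2)
    cv2.imwrite("pics/"+tag+".png",a)
if __name__=="__main__": snap(sys.argv[1])
E
python3 snap.py w4; python3 -c "
from workcell import eyes
import cv2
for n,b in(('top',(180,250,250,310)),('scene',(370,160,440,220))):
    f=eyes.read_camera(n)['frame'][b[1]:b[3],b[0]:b[2],::-1];cv2.imwrite('pics/w4'+n+'.png',cv2.resize(f,None,fx=6,fy=6,interpolation=2))"
```

```text
[0.5214 0.1864 0.1778] [-1.100e-03 -4.514e-01  8.923e-01  4.000e-04] [ 0.09 -1.38 -0.86] [-0.005  0.018  0.044]
[0.5217 0.1865 0.1785] [-8.000e-04 -4.515e-01  8.923e-01  3.000e-04] [-0.15 -0.61 -1.01] [-0.046 -0.033  0.018]
[0.5221 0.1866 0.179 ] [-4.000e-04 -4.515e-01  8.923e-01  2.000e-04] [ 0.95 -0.44 -0.94] [0.06  0.024 0.037]
[0.5223 0.1867 0.1794] [-1.000e-04 -4.516e-01  8.922e-01  1.000e-04] [ 0.13 -0.58  0.41] [0.003 0.022 0.048]
```

View pics/w4.png

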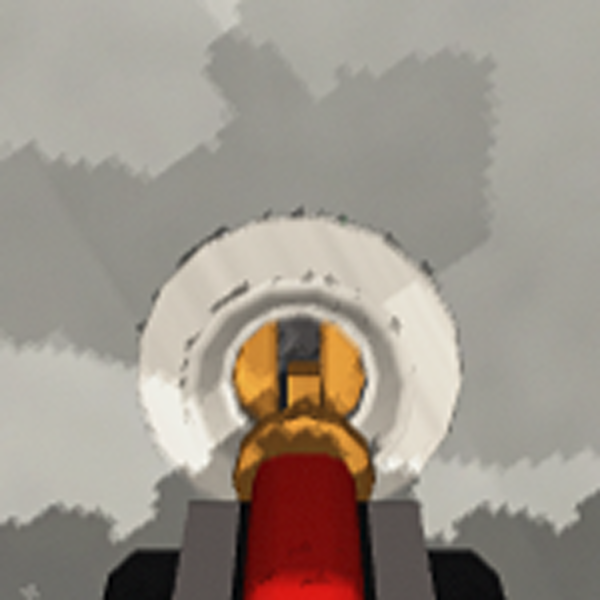

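View pics/w4scene.png

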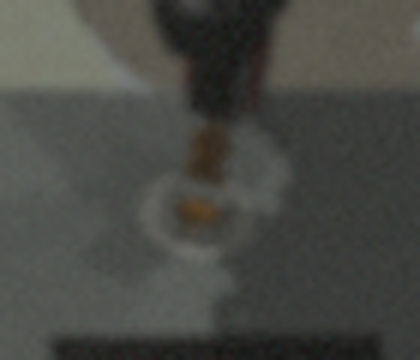

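Run:
```python
from h import *
L=pickle.load(open("w4.pkl","rb"));s,r=L[-1];T=np.eye(4);zt=.1794
for n,uv,z in [("slot far",(315,239.5),zt-.100),("collar far",(315,213.3),zt-.108),("bit a",(316,250.5),.057),("bit b",(316,253.6),.057),("bit b .059",(316,253.6),.059),("bitend top",(316,262.5),.051)]: print(n,onz(r,uv,z,T).round(4))
```

```text
slot far [ 0.0106 -0.0002  0.0794]
collar far [ 0.0273 -0.0002  0.0714]
bit a [0.0119 0.0003 0.057 ]
bit b [0.0103 0.0003 0.057 ]
bit b .059 [0.0096 0.0003 0.059 ]
bitend top [0.0079 0.0003 0.051 ]
```

The key's bit sits over the collar and lines up with the slot to within about 0.6 mm. I'll correct that and lower it gently.

move_arm(commands=[[[0.012,-0.008,-0.1],[0,0,0],-1],[[0,0,-0.1],[0,0,0],-1],[[0,0,-0.1],[0,0,0],-1],[[0,0,-0.1],[0,0,0],-1],[[0,0,0],[0,0,0],-1]])

```text
clock: 6.65
tcp_pos: [0.5219, 0.186, 0.1627]
orientation: [-0.001, -0.451, 0.892, 0.0]
wrist_force: [0.1, -0.2, -1.2]
finger_gap: 0.0095
```

```bash
python3 snap.py w5
```

```text
[0.5219 0.186  0.1627] [-7.000e-04 -4.514e-01  8.923e-01  2.000e-04] [ 0.13 -0.2  -1.22] [0.03  0.003 0.004]
[0.522 0.186 0.163] [-5.000e-04 -4.514e-01  8.923e-01  2.000e-04] [-1.01 -1.27 -0.16] [-0.04   0.034  0.048]
[0.5222 0.186  0.1633] [-2.000e-04 -4.514e-01  8.923e-01  1.000e-04] [ 0.69  0.1  -0.85] [ 0.048 -0.053  0.023]
[0.5224 0.1861 0.1636] [ 0.000e+00 -4.514e-01  8.923e-01  1.000e-04] [ 0.01 -0.51  0.35] [-0.001  0.004 -0.011]
```

View pics/w5.png

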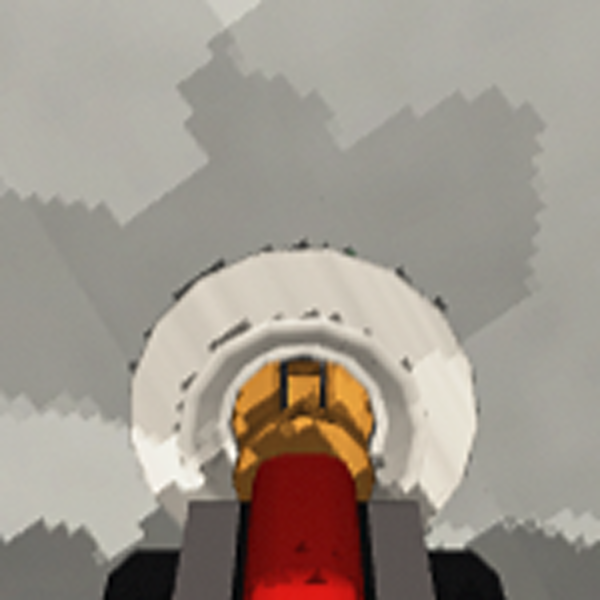

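move_arm(commands=[[[0,0,-0.05],[0,0,0],-1],[[0,0,-0.05],[0,0,0],-1],[[0,0,-0.03],[0,0,0],-1],[[0,0,0],[0,0,0],-1]])

```text
clock: 7.25
tcp_pos: [0.5222, 0.186, 0.1581]
orientation: [-0.0, -0.451, 0.892, 0.0]
wrist_force: [0.1, 0.5, -0.4]
finger_gap: 0.0092
```

move_arm(commands=[[[0,0,-0.03],[0,0,0],-1],[[0,0,-0.03],[0,0,0],-1],[[0,0,0],[0,0,0],-1]])

```text
clock: 7.55
tcp_pos: [0.5223, 0.1861, 0.1557]
orientation: [-0.0, -0.451, 0.892, 0.0]
wrist_force: [-0.9, -1.3, -1.2]
finger_gap: 0.0091
```

```bash
python3 snap.py w6
```

```text
[0.5223 0.1861 0.1557] [-2.000e-04 -4.514e-01  8.923e-01  1.000e-04] [-0.91 -1.25 -1.18] [ 0.079 -0.021 -0.001]
[0.5223 0.1861 0.1558] [-1.000e-04 -4.515e-01  8.923e-01  1.000e-04] [ 0.19 -0.51 -1.37] [ 0.009 -0.    -0.048]
[0.5224 0.1861 0.1559] [-1.000e-04 -4.515e-01  8.923e-01  1.000e-04] [-0.13 -0.04 -1.34] [ 0.012 -0.042 -0.059]
[0.5224 0.1861 0.1559] [-0.     -0.4514  0.8923  0.    ] [ 0.32 -0.18 -1.09] [ 0.007  0.01  -0.038]
```

View pics/w6.png

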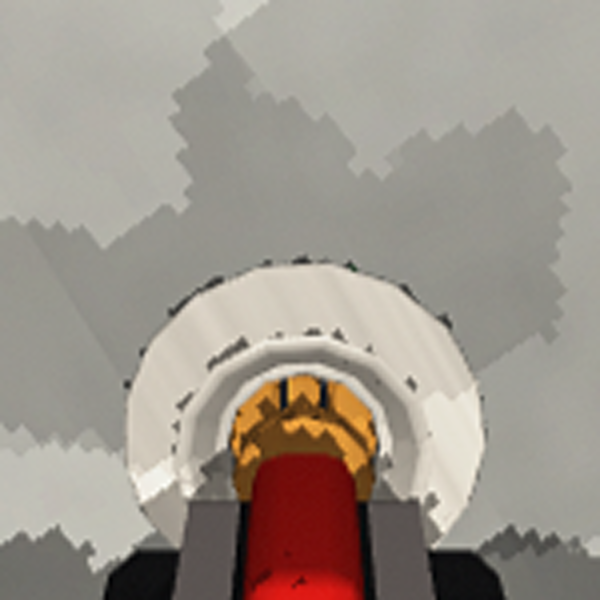

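The bit is entering the slot, with no force showing. I'll carry on down in small steps.

move_arm(commands=[[[0,0,-0.03],[0,0,0],-1],[[0,0,-0.03],[0,0,0],-1],[[0,0,0],[0,0,0],-1]])

```text
clock: 8.05
tcp_pos: [0.5222, 0.186, 0.1533]
orientation: [-0.0, -0.451, 0.892, 0.0]
wrist_force: [0.0, 0.4, -1.1]
finger_gap: 0.0091
```

move_arm(commands=[[[0,0,-0.03],[0,0,0],-1],[[0,0,-0.03],[0,0,0],-1],[[0,0,0],[0,0,0],-1]])

```text
clock: 8.35
tcp_pos: [0.5223, 0.1861, 0.1509]
orientation: [-0.0, -0.451, 0.892, 0.0]
wrist_force: [0.0, -0.3, -0.6]
finger_gap: 0.0088
```

move_arm(commands=[[[0,0,-0.03],[0,0,0],-1],[[0,0,-0.03],[0,0,0],-1],[[0,0,0],[0,0,0],-1]])

```text
clock: 8.65
tcp_pos: [0.5222, 0.1861, 0.1485]
orientation: [-0.0, -0.451, 0.892, 0.0]
wrist_force: [-0.6, -1.1, -0.8]
finger_gap: 0.0093
```

move_arm(commands=[[[0,0,-0.03],[0,0,0],-1],[[0,0,-0.03],[0,0,0],-1],[[0,0,0],[0,0,0],-1]])

```text
clock: 8.95
tcp_pos: [0.5223, 0.186, 0.1461]
orientation: [-0.0, -0.451, 0.892, 0.0]
wrist_force: [-0.1, -0.6, -0.9]
finger_gap: 0.0094
```

move_arm(commands=[[[0,0,-0.025],[0,0,0],-1],[[0,0,-0.025],[0,0,0],-1],[[0,0,0],[0,0,0],-1]])

```text
clock: 9.25
tcp_pos: [0.5225, 0.1861, 0.1454]
orientation: [0.0, -0.451, 0.892, -0.0]
wrist_force: [-2.9, -0.5, 6.2]
finger_gap: 0.0089
```

move_arm(commands=[[[0,0,-0.025],[0,0,0],-1],[[0,0,0],[0,0,0],-1]])

```text
clock: 9.45
tcp_pos: [0.5226, 0.1861, 0.1453]
orientation: [0.001, -0.451, 0.892, -0.0]
wrist_force: [-3.1, -0.9, 12.0]
finger_gap: 0.0093
```

Contact came at z≈0.1454, about 14 mm below the slot's top and with 12 N, so the key is on the floor. I'll relax the push a little and turn clockwise about the key's axis.

move_arm(commands=[[[0,0,0.01],[0,0,0],-1],[[0.0045,-0.0047,0],[0,0,-0.5],-1],[[0.0045,-0.0047,0],[0,0,-0.5],-1],[[0.0045,-0.0047,0],[0,0,-0.5],-1],[[0,0,0],[0,0,0],-1]])

```text
clock: 9.95
tcp_pos: [0.5235, 0.1861, 0.1454]
orientation: [0.001, -0.355, 0.935, 0.0]
wrist_force: [-1.9, 0.6, 8.5]
finger_gap: 0.009
```

```bash
python3 snap.py w7
```

```text
[0.5235 0.1861 0.1454] [ 1.400e-03 -3.552e-01  9.348e-01  4.000e-04] [-1.9   0.58  8.53] [0.319 0.53  0.012]
[0.5235 0.1861 0.1454] [ 1.300e-03 -3.557e-01  9.346e-01  4.000e-04] [-1.95  1.32  8.47] [0.319 0.538 0.052]
[0.5235 0.1861 0.1454] [ 1.300e-03 -3.559e-01  9.345e-01  4.000e-04] [-2.87  1.17  9.6 ] [0.212 0.535 0.081]
[0.5235 0.1861 0.1454] [ 1.300e-03 -3.559e-01  9.345e-01  3.000e-04] [-1.86  1.13  8.55] [0.285 0.52  0.033]
```

View pics/w7.png

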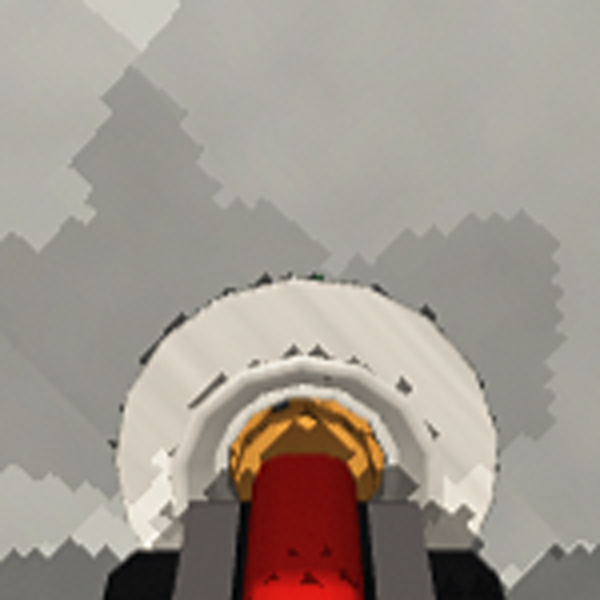

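The key has turned 0.21 rad with low side force, and it sits centred in the bore. I'll keep turning.

move_arm(commands=[[[0.004,-0.005,0],[0,0,-0.5],-1],[[0.003,-0.0055,0],[0,0,-0.5],-1],[[0.003,-0.006,0],[0,0,-0.5],-1],[[0.0026,-0.006,0],[0,0,-0.5],-1],[[0,0,0],[0,0,0],-1]])

```text
clock: 10.65
tcp_pos: [0.5239, 0.1856, 0.1454]
orientation: [0.001, -0.222, 0.975, 0.001]
wrist_force: [-3.1, 2.1, 8.4]
finger_gap: 0.0092
```

move_arm(commands=[[[0.002,-0.006,0],[0,0,-0.5],-1],[[0.002,-0.006,0],[0,0,-0.5],-1],[[0.001,-0.0065,0],[0,0,-0.5],-1],[[0.0005,-0.0065,0],[0,0,-0.5],-1],[[0,0,0],[0,0,0],-1]])

```text
clock: 11.15
tcp_pos: [0.5242, 0.1847, 0.1455]
orientation: [0.001, -0.084, 0.996, 0.001]
wrist_force: [-2.3, 3.0, 7.9]
finger_gap: 0.0091
```

```bash
python3 snap.py w8; python3 -c "
from workcell import eyes
import cv2
f=eyes.read_camera('top')['frame'][200:340,140:300,::-1];cv2.imwrite('pics/t8.png',cv2.resize(f,None,fx=4,fy=4))"
```

```text
[0.5242 0.1847 0.1455] [ 0.0012 -0.084   0.9965  0.0013] [-2.3   2.96  7.88] [0.682 0.564 0.044]
[0.5242 0.1847 0.1454] [ 0.0012 -0.0845  0.9964  0.0013] [-3.27  1.86  8.53] [0.691 0.616 0.022]
[0.5241 0.1848 0.1454] [ 0.0012 -0.0847  0.9964  0.0013] [-3.35  3.16  8.11] [0.664 0.599 0.092]
[0.5241 0.1848 0.1454] [ 0.0012 -0.0847  0.9964  0.0013] [-2.02  2.26  8.83] [0.623 0.614 0.039]
```

View pics/t8.png

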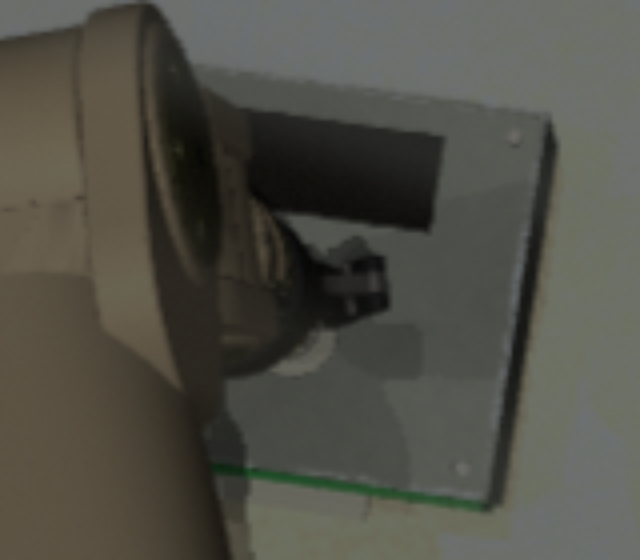

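The drawer is still shut after 0.77 rad of turn, with the green edge at its original line. Continuing.

move_arm(commands=[[[0.0005,-0.0065,0],[0,0,-0.5],-1],[[0,-0.0065,0],[0,0,-0.5],-1],[[0,-0.0065,0],[0,0,-0.5],-1],[[-0.0005,-0.0065,0],[0,0,-0.5],-1],[[0,0,0],[0,0,0],-1]])

```text
clock: 11.9
tcp_pos: [0.5242, 0.1839, 0.1454]
orientation: [0.001, 0.055, 0.998, 0.002]
wrist_force: [-2.8, 3.7, 7.8]
finger_gap: 0.0092
```

move_arm(commands=[[[-0.0005,-0.0033,0],[0,0,-0.25],-1],[[-0.0005,-0.0033,0],[0,0,-0.25],-1],[[-0.0005,-0.0033,0],[0,0,-0.25],-1],[[0,0,0],[0,0,0],-1],[[0,0,0],[0,0,0],-1]])

```text
clock: 12.4
tcp_pos: [0.5242, 0.1835, 0.1454]
orientation: [0.001, 0.107, 0.994, 0.002]
wrist_force: [-2.7, 2.9, 8.0]
finger_gap: 0.0087
```

```bash
python3 snap.py w9; python3 -c "
from workcell import eyes
import cv2
f=eyes.read_camera('top')['frame'][200:340,140:300,::-1];cv2.imwrite('pics/t9.png',cv2.resize(f,None,fx=4,fy=4))"
```

```text
[0.5242 0.1835 0.1454] [0.001  0.1069 0.9943 0.0017] [-2.74  2.88  7.99] [0.847 0.583 0.032]
[0.5242 0.1835 0.1454] [0.001  0.1069 0.9943 0.0017] [-1.25  4.31  7.83] [0.861 0.54  0.005]
[0.5241 0.1835 0.1454] [0.001  0.1069 0.9943 0.0017] [-2.3   3.25  8.34] [0.846 0.567 0.039]
[0.5242 0.1836 0.1454] [0.001  0.1069 0.9943 0.0017] [-2.26  3.97  8.33] [ 0.848  0.532 -0.02 ]
```

View pics/t9.png

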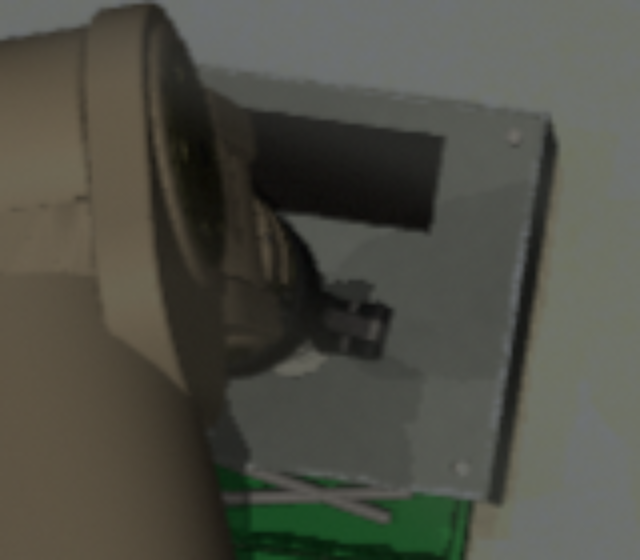

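The drawer has sprung out: the open green tray shows at the bottom of the picture. Now I'll release the key and go straight up.

move_arm(commands=[[[0,0,0],[0,0,0],-0.6],[[0,0,0],[0,0,0],-0.4],[[0,0,0],[0,0,0],-0.2],[[0,0,0],[0,0,0],0],[[0,0,0],[0,0,0],0]])

```text
clock: 13.15
tcp_pos: [0.5235, 0.182, 0.1435]
orientation: [-0.0, 0.107, 0.994, -0.0]
wrist_force: [-0.1, -0.0, -0.1]
finger_gap: 0.0426
```

```bash
python3 snap.py w10
```

```text
[0.5235 0.182  0.1435] [-2.000e-04  1.074e-01  9.942e-01 -1.000e-04] [-0.12 -0.01 -0.09] [-0.033  0.01   0.02 ]
[0.5235 0.1821 0.1435] [-2.000e-04  1.074e-01  9.942e-01 -1.000e-04] [-0.25 -0.49  0.04] [-0.014  0.007 -0.033]
[0.5236 0.1821 0.1436] [-1.000e-04  1.074e-01  9.942e-01 -0.000e+00] [-0.12 -0.38 -0.42] [-0.02  -0.048 -0.02 ]
[0.5236 0.1821 0.1436] [-0.      0.1074  0.9942 -0.    ] [-1.25 -0.18  0.45] [-0.042  0.012 -0.012]
```

View pics/w10.png

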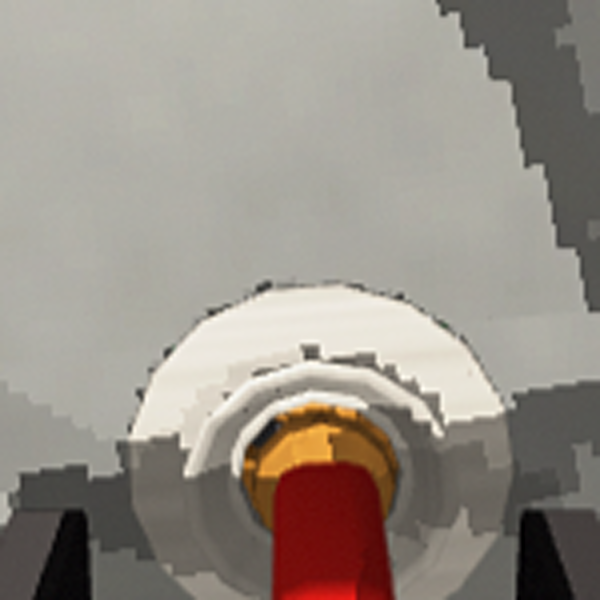

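The jaws are open and clear of the key, which stands centred in the collar.

move_arm(commands=[[[0,0,0.3],[0,0,0],0],[[0,0,0.6],[0,0,0],0],[[0,0,0.8],[0,0,0],0],[[0,0,0.8],[0,0,0],0],[[0,0,0.5],[0,0,0],0]])

```text
clock: 13.85
tcp_pos: [0.5243, 0.1823, 0.2674]
orientation: [0.002, 0.107, 0.994, 0.001]
wrist_force: [-0.2, 0.2, -0.2]
finger_gap: 0.0425
```

move_arm(commands=[[[0,0,0],[0,0,0],0],[[0,0,0],[0,0,0],0],[[0,0,0],[0,0,0],0]])

```text
clock: 14.15
tcp_pos: [0.523, 0.182, 0.2627]
orientation: [-0.001, 0.107, 0.994, -0.0]
wrist_force: [0.4, -0.5, -0.3]
finger_gap: 0.0428
```

```bash
python3 -c "
from workcell import env,eyes
import cv2,numpy as np
print(env.get_state()['tcp_pos'],env.get_state()['wrist_force'])
a=eyes.read_camera('wrist')['frame'][:,:,::-1];b=eyes.read_camera('scene')['frame'][:,:,::-1]
cv2.imwrite('pics/e.png',np.hstack([cv2.resize(a,(400,300)),cv2.resize(b[140:290,330:530],(400,300))]))
cv2.imwrite('pics/e2.png',b)"
```

```text
[0.52297253 0.18204858 0.26267756] [ 0.43657107 -0.46992249 -0.30016081]
```

View pics/e.png

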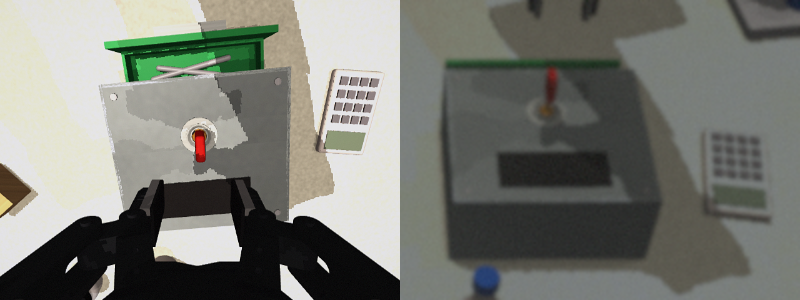

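View pics/e2.png

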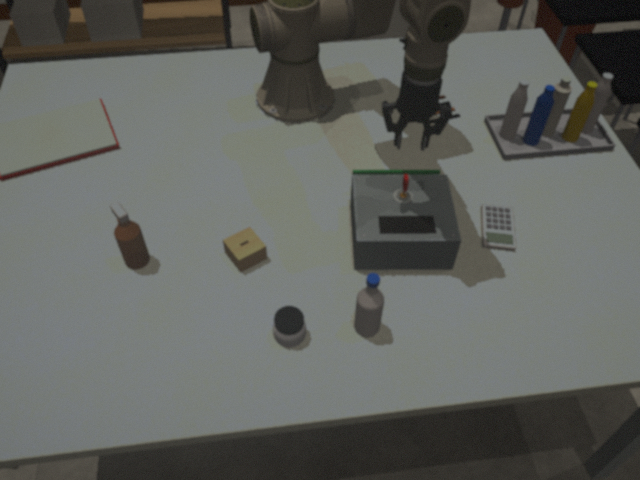

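The key stands upright in the lock, near (406,185) in the scene view, and the drawer is out. The bottles, jar and calculator are where they started, and the robot is clear of everything.

```bash
python3 -c "
from workcell import job
print(job.hand_in())"
```

```text
the job is handed in; nothing more can be done
None
```

The green drawer sprang out and the key is left standing in the lock. I handed the job in at about 14 s; the hand-in reports no verdict.

- **Insertion:** I read the slot's angle from the wrist camera and the key went into the slot with no felt resistance. It met the floor about 14 mm below the slot's top, with a peak of about 12 N on the wrist.
- **Turn:** I turned the key about 1.15 rad clockwise. Wrist torque about the vertical axis stayed under 0.1 N m in the readings I took. The drawer was still shut at 0.77 rad and out by the end.
- **Last pictures:** The key is upright in the collar, and the bottles, jar and calculator are where they started. The arm is clear with near-zero wrist force.
- **What disagreed:** The key sat about 3.5 mm off centre and 2 mm low in the grip, and I allowed for both. The first estimates of the lock's position from the scene and top cameras differed by about 9 mm, so I used the wrist view instead.

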